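# Tip the film cans stuck on end in the returns chute so they roll into the bin

### The job

Two film cans came down the returns chute on end and are stuck standing in it. With the fingertips, gently push each one over onto its side so that it rolls down the chute into the wooden bin: do not grip the cans, lift them or slide them down upright. Leave everything that stands on the counter where it is.

Things in the scene. Friction and masses are not known exactly. Their poses are not given: they have to be found in the camera images.
- can_a: The upper of the two film cans stuck in the chute: a closed whitish plastic pot with a black lid, a plain cylinder 31 mm in diameter and 51 mm tall, 20 to 40 g. It stands on its base on the sloping floor, lid up, anywhere from the chute's middle line to 40 mm either side of it. Origin: centre of its base; z axis: along the can towards the lid (square to the chute floor at the start).
- can_b: The lower film can stuck in the chute, 45 to 150 mm down the slope from can_a: same size, looks, origin and axes. A can tipped sideways, lying across the chute, rolls down by itself and drops off the lip into the bin; one lying along the chute stays put until it is nudged.
- chute: Grey plastic trough on a steel stand, fixed, sloping down 8 degrees, its low end to the robot's right. Origin: on the floor's surface, on the middle line, 115 mm above the counter; x axis: down the slope; y: level, across; z: square to the floor. Inside width 150 mm; side walls' rim 29 mm above the floor, out to y = 87 mm. The cans stand between x = -85 and +65 mm.
- chute_lip (a point): Middle of the chute's low edge, over the bin, on the floor's surface, at x = 152 mm in the chute's frame (the side walls end at 140 mm). The floor is lined with grippy ribbed grey rubber, on which a standing can does not slide but tips when it is pushed near its top.
- chute_head (a point): Middle of the foot of the head wall at the chute's high end, at x = -188 mm in the chute's frame. The head wall is 50 mm high above the floor; from x = -190 to -130 mm the side walls flare out into cheeks 50 mm high, 93 mm from the middle line.
- bin: Open wooden bin under the lip of the chute, fixed. Origin: centre of its underside; x axis points level away from the chute. Outside 196 mm along x, 176 mm along y, boards and floor 8 mm thick; three sides 100 mm high, the side under the lip 70 mm. Two more film cans of the same kind already lie in it.
- light_meter: Bystander: silver light meter lying flat on the counter beside the chute, 115 x 60 mm, 36 mm high with its white dome. Origin: centre of its underside; x axis along its length towards the dome.
- hood_wide: Bystander: flared black lens hood standing on the counter, 72 mm across at its upper rim, 34 mm high. Origin: centre of its underside.
- hood_tube: Bystander: straight black lens hood standing on the counter, 57 mm across, 42 mm high. Origin: centre of its underside.
- loupe: Bystander: red plastic loupe with a clear skirt standing on the counter, 46 mm across, 46 mm high. Origin: centre of its underside.
- shoe_adapter: Bystander: small tarnished chrome flash shoe adapter on the counter, 24 x 26 mm, 19 mm high. Origin: centre of its underside.
- spare_can: Bystander: a film can like the stuck ones, standing on the counter beside the chute, not in it; 31 mm across, 51 mm high. Origin: centre of its base.
Not all that is in view belongs to the job. Leave any blue or turquoise look-alike of the can_a alone. What is shaped like the can_b but orange is not meant.

How it is judged:
On the way:
1. a stuck can has been tipped onto its side on the chute floor (((angle between can_a's own z axis and vertical above 1.2 rad and z of can_a in the frame of chute between -0.01 and 0.03 m and x of can_a in the frame of chute below 0.15 m) or (angle between can_b's own z axis and vertical above 1.2 rad and z of can_b in the frame of chute between -0.01 and 0.03 m and x of can_b in the frame of chute below 0.15 m))), for 0.05 s.
At the end, for the whole second after the job is handed in: Both stuck cans lie at rest inside the wooden bin: each can's base centre is between the bin's walls, above its floor and below its rim, slower than 20 mm/s (x of can_a in the frame of bin between -0.092 and 0.092 m and y of can_a in the frame of bin between -0.082 and 0.082 m and z of can_a in the frame of bin between 0 and 0.085 m and linear speed of each of can_a, can_b below 0.02 m/s and x of can_b in the frame of bin between -0.092 and 0.092 m and y of can_b in the frame of bin between -0.082 and 0.082 m and z of can_b in the frame of bin between 0 and 0.085 m); the robot touches nothing.
It fails at once if a stuck can is lifted: its base rises more than 60 mm off the chute floor (z of any of can_a, can_b in the frame of chute above 0.06 m).
It fails at once if a stuck can is slid or carried along upright: still standing in the chute more than 50 mm from its start ((angle between can_a's own z axis and vertical below 0.8 rad and distance of can_a from where it was at the start of the episode above 0.05 m and x of can_a in the frame of chute below 0.15 m and z of can_a in the frame of chute above -0.01 m) or (angle between can_b's own z axis and vertical below 0.8 rad and distance of can_b from where it was at the start of the episode above 0.05 m and x of can_b in the frame of chute below 0.15 m and z of can_b in the frame of chute above -0.01 m)).
It fails at once if a stuck can is gripped or pressed hard: more than 5 N between it and the fingers (contact force between the fingers and can_a above 5 N or contact force between the fingers and can_b above 5 N).
It fails at once if something that stands on the counter is moved more than 20 mm (distance of any of light_meter, hood_wide, hood_tube, loupe, shoe_adapter, spare_can from where it was at the start of the episode above 0.02 m).
It also fails if it takes over 48 s, if anything falls off the work surface, if the arm or the gripper's body presses on something with over 40 N, if the wrist force passes 120 N, or if a joint passes its speed limit or range.

### The arm

A 6-joint arm with a two-finger parallel gripper is mounted at the origin on the work surface. World frame = base frame: x ahead of the robot, y to its left, z up, the work surface at z = 0. Lengths are in m, angles in rad, forces in N, time in s.
With the tool pointing down it reaches from about 0.375 to 0.9 m from the base axis. Payload 3.1 kg.
Tool frame: the origin (TCP) lies on the centre line of the jaws, within the pads' length; the fingertips stand 19 mm ahead of it and the grasp point (between the pads) is the TCP; z points along the fingers, y is the line along which they close (so a half turn about z gives the same grasp; the last joint's range is limited). The gripper opens to 85 mm and grips with 20 to 120 N. Pads are 22 mm wide; open, the fingers measure 114 mm over their backs; the gripper's body (76 mm by 85 mm) begins 54 mm behind the grasp point. The pads swing forward as they close: fully open they stand 13 mm farther back than shut.
Start: joints at [1.139, 0.527, 1.433, -0, 1.181, -0.178], TCP at [0.156, 0.605, 0.25] pointing down, gripper open.
Joint ranges: [-3.08, 3.08], [-0.75, 2.2], [0.22, 2.44], [-1.43, 4.57], [0, 2.65], [-2.85, 2.85]. Speed limits (rad/s): [2.79, 2.79, 3.14, 3.14, 3.14, 3.14].

### API

Orientations are given as a unit quaternion [x, y, z, w].
In Python, from station import manip, cams, sign_off gives the robot as it stands.
- The arm moves only by the tool carry_out, never from a script. Its argument "targets" is a list that holds one entry, the list of rows, each a list of 7 numbers: the shift along the tool's x, y, z in cm, then the turn, a rotation vector about the tool's x, y, z in degrees, then the finger opening in cm, from 0 to 8.54. A call has 1 to 12 rows; each row is the pose to reach, as a shift and turn from the pose commanded when the call began, along the tool's axes at that moment; what a row does not reach only later rows make up. A row lasts 1/12 s, in which the tool goes at most 41.7 mm and 7.16 degrees, less where a joint would pass 70% of its speed; a pose out of reach is approached as far as the arm can. A call with a gripper value outside its range is refused whole. The fingers move at their own pace and stop on an object; "force" is the grip in N (left out, the last holds). Time passes only in rows, so rows that repeat a pose let the fingers close. It gives the time, the measured TCP pose, the force, the opening and the grip force at its end, in the units of the state.
- manip.sense(): the state, without advancing time (a new reading comes with each control period).
- cams.snapshot(name): name is "scene" or "top" or "wrist"; returns the picture (384x512x3 uint8, red, green, blue); there is no depth.
- cams.camera_info(name): a dict with "K" (3x3 intrinsics, pixels), "T" (4x4, takes a point from camera to world coordinates). Camera axes: x right, y down, z forward; pixel columns grow to the right and rows downward; lengths in m; the calibration is good to about 2 mm. A picture is of the moment at which its call begins: read the wrist's pose just before it. camera_info takes no time and is no camera call; for the wrist camera it gives the pose at the moment of the call.
- sign_off(): hands the job in; it is judged then, once.
The state is a dict: "t": time; "q": joint angles; "qd": joint speeds; "tau": joint torques, N m; "tcp_pos": TCP position; "tool_rot": TCP orientation; "force": force on the tool from outside, world axes, zero at the start; "ft_torque": the same for the moment, N m; "finger_gap": opening from 0.0 (shut) to 1.0 (fully open); "gripper_force": force on a finger pad.
Only numpy, scipy, OpenCV 4.12 (cv2) and the standard library are available. Lean on these libraries where they do the work, as an engineer would, in place of code of your own. Each camera call takes 0.05 s, during which the arm holds its last target. There are 200 camera calls.

## Working session

There is one attempt and no reset: what is moved stays moved. The work goes in short steps, Python scripts to look and compute and a tool call to move; the robot and the scene stay as the last step left them, time stands still between calls to the robot, and variables do not carry over. Pictures are saved under pics/ and viewed, at most 10 in all, crops included, and the job is handed in when it is done.

Besides the shell and the picture viewer there is one more tool, called after ">>>" as name(argument=value, ...) on one line, values as JSON. carry_out: Moves the arm, as the interface text tells. Its arguments: {"type":"object","properties":{"targets":{"type":"array"},"force":{"type":"number"}},"required":["targets"]}

```bash
mkdir -p pics; python3 - <<'E'
from station import manip,cams
import cv2,numpy as np
s=manip.sense();print(s['t'],s['tcp_pos'],s['tool_rot'],s['finger_gap'])
for n in('scene','top'):
    i=cams.camera_info(n);print(n,np.round(i['K'],1).tolist(),np.round(i['T'],4).tolist())
    cv2.imwrite(f'pics/{n}0.png',cv2.resize(cams.snapshot(n)[:,:,::-1],(800,600),interpolation=cv2.INTER_CUBIC))
E
```

```text
0.0 [0.15599501 0.60451749 0.24931825] [ 1.26073052e-01  9.92020350e-01 -1.04644664e-03 -3.39400943e-04] 1.0046884240814935
scene [[366.7, 0.0, 255.9], [0.0, 366.7, 188.3], [0.0, 0.0, 1.0]] [[0.6463, 0.5239, -0.5548, 1.0138], [0.7628, -0.4255, 0.4868, -0.329], [0.019, -0.7379, -0.6747, 0.6321], [0.0, 0.0, 0.0, 1.0]]
top [[366.1, 0.0, 252.4], [0.0, 366.1, 190.0], [0.0, 0.0, 1.0]] [[0.0287, -0.995, 0.0952, 0.5026], [-0.9984, -0.0239, 0.0515, 0.0241], [-0.049, -0.0965, -0.9941, 0.8175], [0.0, 0.0, 0.0, 1.0]]
```

View pics/scene0.png

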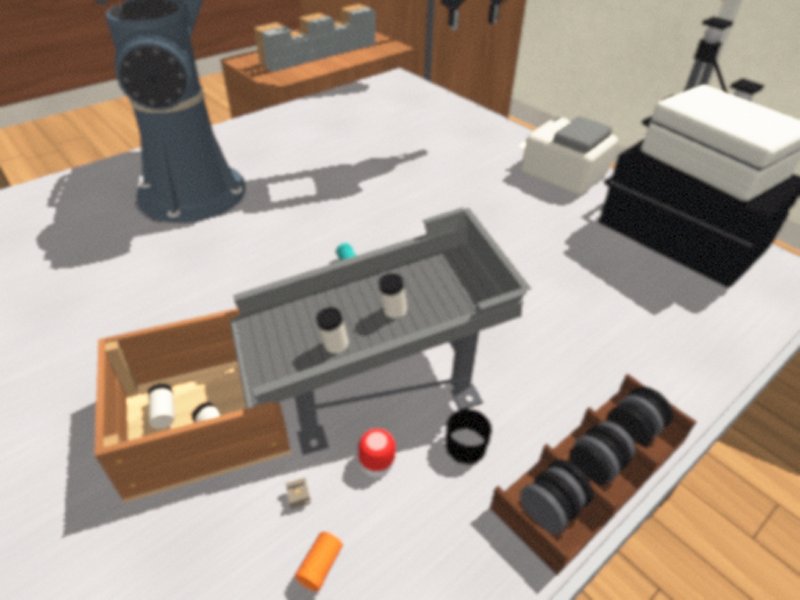

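View pics/top0.png

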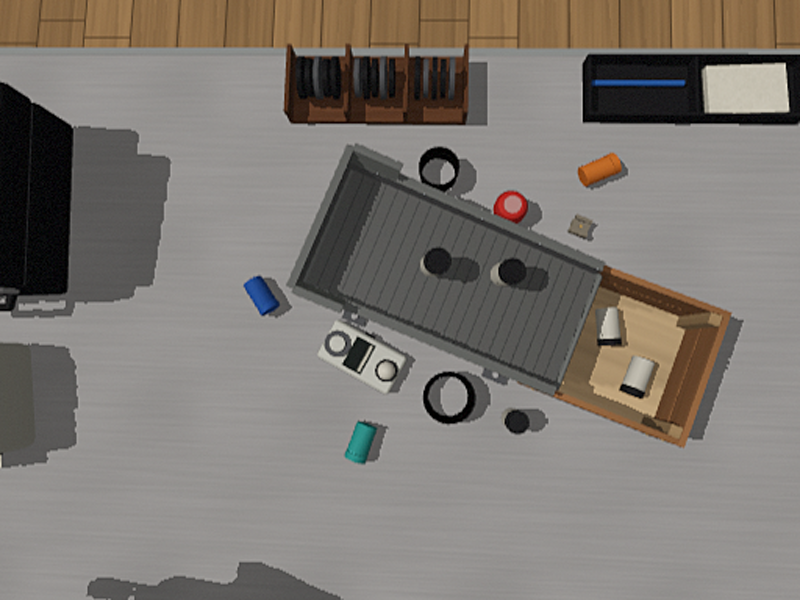

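```bash
cat > h.py <<'E'
import numpy as np,cv2
from station import manip,cams
from scipy.optimize import least_squares
from scipy.spatial.transform import Rotation as R
def proj(n,P):
    i=cams.camera_info(n);T=np.linalg.inv(i['T']);p=np.atleast_2d(P)@T[:3,:3].T+T[:3,3]
    q=p@i['K'].T;return q[:,:2]/q[:,2:]
def ray(n,uv):
    i=cams.camera_info(n);d=i['T'][:3,:3]@np.linalg.inv(i['K'])@[*uv,1];return i['T'][:3,3],d
def pose(p): return R.from_euler('zy',[p[2],np.radians(8)]) if 0 else R.from_euler('ZY',[p[2],np.radians(8)]), np.array([p[0],p[1],.115])
E
python3 - <<'E'
from h import *
# chute-frame corners, 800x600 pixels read by eye
c=np.array([[140,87,29],[140,-87,29],[-192,95,50],[-192,-95,50]])/1e3
top=(np.array([[604,265],[557,393],[350,146],[290,287]])+.5)/1.5625-.5
f=lambda p:(proj('top',pose(p)[0].apply(c)+pose(p)[1])-top).ravel()
r=least_squares(f,[.5,-.1,-2]);p=r.x;print(p,np.round(r.fun,1))
Rc,o=pose(p)
def blobs(n):
    im=cams.snapshot(n);g=im.max(2)
    q=np.array([[-120,-75,40],[130,-75,40],[130,75,40],[-120,75,40]])/1e3
    m=np.zeros(g.shape,np.uint8);cv2.fillPoly(m,[np.int32(proj(n,Rc.apply(q)+o))],1)
    m&=(g<35).astype(np.uint8)
    k,l,s,ce=cv2.connectedComponentsWithStats(m)
    return [(s[i],ce[i]) for i in range(1,k) if s[i,4]>40]
for n in('top','scene'):
    for s,ce in blobs(n):
        C,d=ray(n,ce);a=Rc.inv().apply(C-o);b=Rc.inv().apply(d)
        for z in(.045,.051):print(n,s.tolist(),ce.round(1),z,((a+b*(z-a[2])/b[2])*1e3).round(1))
# check chute projection
im=cams.snapshot('scene')[:,:,::-1].copy();
im2=cams.snapshot('top')[:,:,::-1].copy()
q=np.array([[140,87,29],[140,-87,29],[-130,-87,29],[-130,87,29],[152,75,0],[152,-75,0],[-188,75,0],[-188,-75,0],[-190,93,50],[-190,-93,50]])/1e3
for n,m in(('scene',im),('top',im2)):
    for u in proj(n,Rc.apply(q)+o):cv2.circle(m,tuple(int(round(x)) for x in u),1,(0,0,255),-1)
out=np.vstack([cv2.resize(im[110:270,130:350],(800,582))[:300*0+582],]);
cv2.imwrite('pics/chk.png',np.hstack([cv2.resize(im[120:270,140:340],(400,300)),cv2.resize(im2[80:290,180:460],(400,300))]))
E
```

```text
[ 0.58779866 -0.0292053  -1.9302423 ] [ 1.2 -2.6 -1.9  1.9  2.1 -4.1 -1.4  4.5]
top [271, 159, 18, 17, 213] [279.7 166.7] 0.045 [-50.6   5.2  45. ]
top [271, 159, 18, 17, 213] [279.7 166.7] 0.051 [-51.2   4.2  51. ]
top [319, 166, 18, 16, 224] [327.5 173.4] 0.045 [34.4 27.7 45. ]
top [319, 166, 18, 16, 224] [327.5 173.4] 0.051 [33.  26.6 51. ]
```

View pics/chk.png

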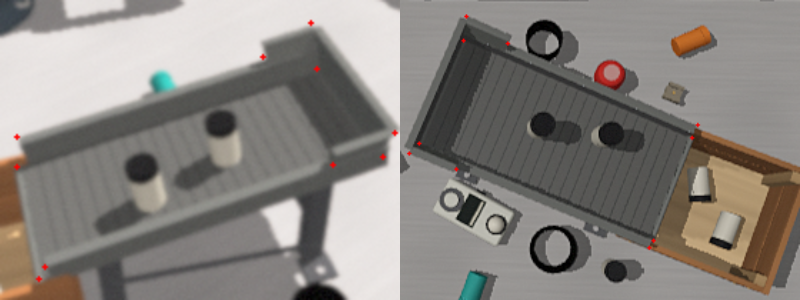

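```bash
cat >> h.py <<'E'
def lids(n,th,p):
    Rc,o=pose(p);g=cams.snapshot(n).max(2)
    q=np.array([[-110,-60,48],[110,-60,48],[110,60,48],[-110,60,48]])/1e3
    m=np.zeros(g.shape,np.uint8);cv2.fillPoly(m,[np.int32(proj(n,Rc.apply(q)+o))],1)
    k,l,s,ce=cv2.connectedComponentsWithStats(m&(g<th).astype(np.uint8))
    return [(s[i].tolist(),ce[i]) for i in range(1,k) if s[i,4]>60]
def tri(u,v):
    (a,d),(b,e)=ray('top',u),ray('scene',v)
    t=np.linalg.lstsq(np.c_[d,-e],b-a,rcond=None)[0];x,y=a+d*t[0],b+e*t[1]
    return (x+y)/2,np.linalg.norm(x-y)*1e3
E
python3 - <<'E'
from h import *
S=lambda a,ox,oy,k:(np.array(a)+.5)/k-.5+np.array([ox,oy])
c=lambda w,xh:np.array([[.14,w,.029],[.14,-w,.029],[xh,w+.006,.05],[xh,-w-.006,.05]])
top=S([[604,265],[557,393],[350,146],[290,287]],0,0,1.5625)
sc=S([[18,137],[41,285],[315,26],[398,132]],140,120,2)
f=lambda p:np.r_[(proj('top',pose(p)[0].apply(c(*p[3:]))+pose(p)[1])-top).ravel(),(proj('scene',pose(p)[0].apply(c(*p[3:]))+pose(p)[1])-sc).ravel()]
r=least_squares(f,[.588,-.029,-1.93,.087,-.192],loss='soft_l1');p=r.x;print(p.round(4),np.round(f(p),1))
np.save('p.npy',p[:3]);Rc,o=pose(p)
L={n:lids(n,t,p) for n,t in(('top',35),('scene',55))}
for n in L:print(n,L[n])
E
```

```text
[ 0.5804 -0.0344 -2.0183  0.0645 -0.2057] [ -0.   19.7  -0.2  -0.5  -0.4   2.1   0.6 -17.7   2.2  49.  -12.5 -72.7
  37.8  48.4 -31.  -47.8]
top [([271, 159, 18, 17, 219], array([279.72146119, 166.6803653 ])), ([319, 166, 18, 17, 222], array([327.42792793, 173.37837838]))]
scene [([244, 176, 13, 12, 131], array([249.89312977, 181.46564885])), ([204, 198, 14, 13, 148], array([210.31081081, 203.73648649]))]
```

```bash
python3 - <<'E'
from h import *
S=lambda a,ox,oy,k:(np.array(a)+.5)/k-.5+np.array([ox,oy])
c=lambda w,xh:np.array([[.14,w,.029],[.14,-w,.029],[xh,w+.006,.05],[xh,-w-.006,.05]])
top=S([[604,265],[557,393],[350,146],[290,287]],0,0,1.5625)
sc=S([[41,285],[18,137],[398,132],[315,26]],140,120,2)
f=lambda p:np.r_[(proj('top',pose(p)[0].apply(c(*p[3:]))+pose(p)[1])-top).ravel(),(proj('scene',pose(p)[0].apply(c(*p[3:]))+pose(p)[1])-sc).ravel()]
r=least_squares(f,[.588,-.029,-1.93,.087,-.192],loss='soft_l1');p=r.x;print(p.round(4),np.round(f(p),1))
np.save('p.npy',p[:3]);Rc,o=pose(p)
for n,(u,v) in dict(a=((279.7,166.7),(249.9,181.5)),b=((327.4,173.4),(210.3,203.7))).items():
    X,e=tri(u,v);print(n,X.round(4),'gap mm',round(e,1),'chute',(Rc.inv().apply(X-o)*1e3).round(1))
s=manip.sense();Rt=R.from_quat(s['tool_rot'])
Rd=R.from_matrix(np.c_[Rc.apply([0,-1,0]),Rc.apply([-1,0,0]),Rc.apply([0,0,-1])])
print('turn deg',np.degrees((Rt.inv()*Rd).as_rotvec()).round(1))
E
```

```text
[ 0.5882 -0.0302 -1.9337  0.0827 -0.1938] [  1.   -0.5  -0.7  -0.3   0.7  -1.7  -0.4   0.1   0.4 -11.2  -0.6   1.
  -1.1  -1.4   0.2  -0.7]
a [0.6084 0.0104 0.1663] gap mm 0.9 chute [-51.9   4.5  44.5]
b [ 0.5998 -0.0766  0.1542] gap mm 0.4 chute [33.4 27.2 44.2]
turn deg [-8.  -0.4  6.3]
```

```bash
cat >> h.py <<'E'
def to(w):
    s=manip.sense();return (R.from_quat(s['tool_rot']).inv().apply(np.array(w)-s['tcp_pos'])*100).round(1)
def toc(c):
    Rc,o=pose(np.load('p.npy'));return to(Rc.apply(np.array(c)/1e3)+o)
def inc():
    Rc,o=pose(np.load('p.npy'));s=manip.sense();Rd=R.from_matrix(np.c_[Rc.apply([0,-1,0]),Rc.apply([-1,0,0]),Rc.apply([0,0,-1])])
    print('t',round(s['t'],2),'chute',(Rc.inv().apply(s['tcp_pos']-o)*1e3).round(1),'turn',np.degrees((R.from_quat(s['tool_rot']).inv()*Rd).as_rotvec()).round(1),'gap',s['finger_gap'].round(2),'F',np.round(s['force'],2))
E
python3 -c "
from h import *
print(to([.32,.3,.32]),to([.5,.0,.32]),toc([33.5,64,120]));inc()"
```

```text
[-23.5 -25.4  -7. ] [-48.4 -50.   -7. ] [-63.5 -56.4   2.1]Traceback (most recent call last):
  File "<string>", line 3, in <module>
    print(to([.32,.3,.32]),to([.5,.0,.32]),toc([33.5,64,120]));inc()
                                                               ~~~^^
  File "h.py", line 27, in inc
    print('t',round(s['t'],2),'chute',(Rc.inv().apply(s['tcp_pos']-o)*1e3).round(1),'turn',np.degrees((R.from_quat(s['tool_rot']).inv()*Rd).as_rotvec()).round(1),'gap',s['finger_gap'].round(2),'F',np.round(s['force'],2))
                                                                                                                                                                        ^^^^^^^^^^^^^^^^^^^^^
AttributeError: 'float' object has no attribute 'round'
```

>>> carry_out(targets=[[[-23.5, -25.4, -7, 0, 0, 0, 0], [-23.5, -25.4, -7, 0, 0, 0, 0], [-23.5, -25.4, -7, 0, 0, 0, 0], [-23.5, -25.4, -7, 0, 0, 0, 0], [-23.5, -25.4, -7, 0, 0, 0, 0], [-23.5, -25.4, -7, 0, 0, 0, 0], [-23.5, -25.4, -7, 0, 0, 0, 0], [-23.5, -25.4, -7, 0, 0, 0, 0], [-23.5, -25.4, -7, -8, -0.4, 6.3, 0], [-48, -50, -7, -8, -0.4, 6.3, 0], [-48, -50, -7, -8, -0.4, 6.3, 0], [-48, -50, -7, -8, -0.4, 6.3, 0]]])

```text
t: 1.4
tcp_pos: [0.3835, 0.1907, 0.3209]
tool_rot: [0.18, 0.981, 0.069, 0.013]
force: [1.6, 0.2, -0.3]
finger_gap: 0.0
gripper_force: 0.0
```

```bash
sed -i "s/s\['finger_gap'\].round(2)/round(s['finger_gap'],2)/" h.py; python3 -c "
from h import *
inc();print(to([.5,.0,.32]),toc([33.5,66,120]))"
```

```text
t 1.4 chute [-161.2 -269.8  185.3] turn [ 0.1  0.  -0. ] gap 0.0 F [ 1.65  0.18 -0.27]
[-17.7 -13.6  -1.8] [-33.6 -19.5   6.5]
```

>>> carry_out(targets=[[[-33.6, -19.5, 0, 0, 0, 0, 0], [-33.6, -19.5, 0, 0, 0, 0, 0], [-33.6, -19.5, 0, 0, 0, 0, 0], [-33.6, -19.5, 0, 0, 0, 0, 0], [-33.6, -19.5, 0, 0, 0, 0, 0], [-33.6, -19.5, 0, 0, 0, 0, 0], [-33.6, -19.5, 0, 0, 0, 0, 0], [-33.6, -19.5, 0, 0, 0, 0, 0], [-33.6, -19.5, 0, 0, 0, 0, 0], [-33.6, -19.5, 0, 0, 0, 0, 0], [-33.6, -19.5, 6.5, 0, 0, 0, 0], [-33.6, -19.5, 6.5, 0, 0, 0, 0]]])

```text
t: 2.4
tcp_pos: [0.6328, -0.1002, 0.2267]
tool_rot: [0.181, 0.981, 0.069, 0.012]
force: [-1.6, 1.3, -0.8]
finger_gap: -0.002
gripper_force: 0.0
```

```bash
python3 - <<'E'
from h import *
inc();print(toc([33.5,66,60]))
a=cams.snapshot('scene')[100:280,120:340,::-1];b=cams.snapshot('wrist')[:,:,::-1]
cv2.imwrite('pics/c1.png',np.hstack([cv2.resize(a,(440,360)),cv2.resize(b,(360,360))]))
E
```

```text
t 2.4 chute [ 33.6  66.5 117.5] turn [-0.  -0.  -0.1] gap -0.0 F [-1.57  1.27 -0.76]
[0.1 0.  5.8]
```

View pics/c1.png

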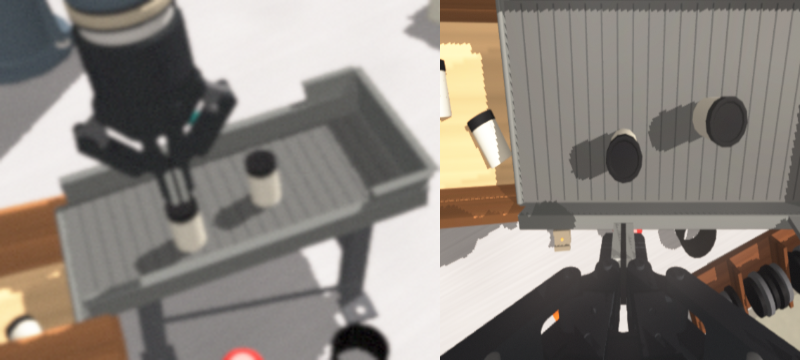

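>>> carry_out(targets=[[[0, 0, 3, 0, 0, 0, 0], [0, 0, 6, 0, 0, 0, 0], [0, 0, 6, 0, 0, 0, 0], [0.4, 0, 6, 0, 0, 0, 0], [0.8, 0, 6, 0, 0, 0, 0], [1.1, 0, 6, 0, 0, 0, 0], [1.4, 0, 6, 0, 0, 0, 0], [1.7, 0, 6, 0, 0, 0, 0], [2.0, 0, 6, 0, 0, 0, 0], [2.3, 0, 6, 0, 0, 0, 0], [2.6, 0, 6, 0, 0, 0, 0], [2.6, 0, 6, 0, 0, 0, 0]]])

```text
t: 3.5
tcp_pos: [0.61, -0.0813, 0.1692]
tool_rot: [0.18, 0.981, 0.069, 0.012]
force: [-0.3, 0.3, -0.0]
finger_gap: -0.0
gripper_force: 0.0
```

```bash
python3 - <<'E'
from h import *
inc()
a=cams.snapshot('scene')[100:280,120:340,::-1];b=cams.snapshot('wrist')[:,:,::-1]
cv2.imwrite('pics/c2.png',np.hstack([cv2.resize(a,(440,360)),cv2.resize(b,(360,360))]))
E
```

```text
t 3.5 chute [32.1 38.5 59.2] turn [ 0.  -0.1 -0. ] gap -0.0 F [-0.26  0.29 -0.05]
```

View pics/c2.png

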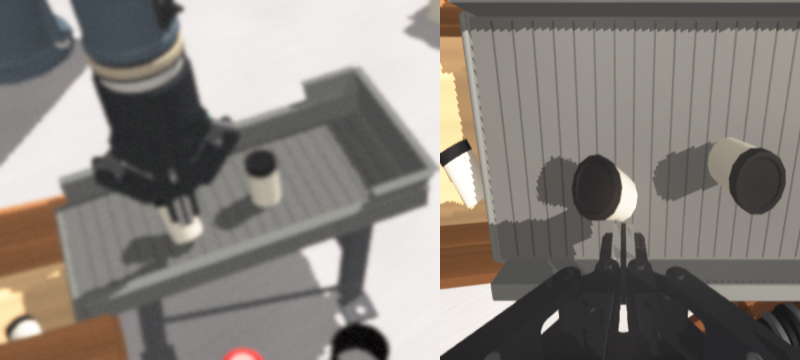

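>>> carry_out(targets=[[[-0.6, 0, 0, 0, 0, 0, 0], [-1.2, 0, 0, 0, 0, 0, 0], [-2.0, -0.3, 0, 0, 0, 0, 0], [-2.0, -0.6, 0, 0, 0, 0, 0], [-2.0, -0.6, 0, 0, 0, 0, 0]]])

```text
t: 4.02
tcp_pos: [0.628, -0.0954, 0.168]
tool_rot: [0.18, 0.981, 0.069, 0.012]
force: [-0.0, 0.1, -0.6]
finger_gap: -0.003
gripper_force: 0.0
```

```bash
python3 - <<'E'
from h import *
inc()
a=cams.snapshot('scene')[100:280,120:340,::-1];b=cams.snapshot('wrist')[:,:,::-1]
cv2.imwrite('pics/c3.png',np.hstack([cv2.resize(a,(440,360)),cv2.resize(b,(360,360))]))
E
```

```text
t 4.02 chute [38.9 60.3 59. ] turn [-0. -0. -0.] gap -0.0 F [-0.    0.13 -0.56]
```

View pics/c3.png

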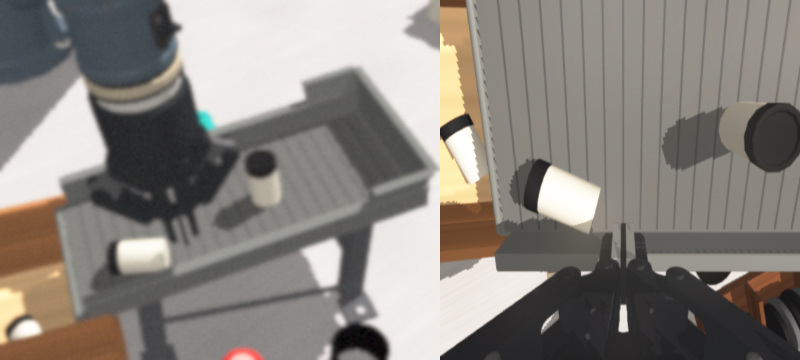

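```bash
cat >> h.py <<'E'
def onplane(n,uv,z):
    Rc,o=pose(np.load('p.npy'));C,d=ray(n,uv);a=Rc.inv().apply(C-o);b=Rc.inv().apply(d)
    return ((a+b*(z/1e3-a[2])/b[2])*1e3).round(1)
def lying(n='wrist'):
    im=cams.snapshot(n);hsv=cv2.cvtColor(im,cv2.COLOR_RGB2HSV)
    m=((hsv[:,:,2]>185)&(hsv[:,:,1]<60)).astype(np.uint8);m=cv2.morphologyEx(m,cv2.MORPH_OPEN,np.ones((3,3)))
    for c in cv2.findContours(m,cv2.RETR_EXTERNAL,cv2.CHAIN_APPROX_NONE)[0]:
        if 300<cv2.contourArea(c)<12000:
            r=cv2.minAreaRect(c);P=cv2.boxPoints(r);X=onplane(n,r[0],20)
            if abs(X[1])<95 and -130<X[0]<160: print(n,'white body',np.round(r[0]),X,'corners',[onplane(n,q,15)[:2].tolist() for q in P])
    return im
E
python3 -c "
from h import *
inc();lying();lying();inc()"
```

```text
t 4.12 chute [38.4 59.3 58.9] turn [ 0.  -0.1 -0. ] gap 0.0 F [ 0.15  0.42 -0.84]
wrist white body [179. 221.] [82.  51.1 20. ] corners [[110.5, 60.4], [98.1, 31.2], [56.9, 45.9], [67.6, 76.6]]
wrist white body [ 37. 168.] [153.9  21.3  20. ] corners [[171.3, 12.6], [151.9, 3.8], [143.1, 32.5], [163.4, 42.1]]
wrist white body [176. 227.] [84.  54.5 20. ] corners [[112.5, 65.3], [101.3, 35.3], [59.0, 48.0], [68.3, 79.3]]
wrist white body [ 37. 168.] [154.   21.2  20. ] corners [[171.5, 12.7], [151.8, 3.8], [143.1, 32.2], [163.6, 42.0]]
t 4.22 chute [38.2 59.1 59. ] turn [ 0.  -0.1 -0. ] gap 0.0 F [ 0.41 -1.03  0.1 ]
```

>>> carry_out(targets=[[[0, 1.5, -3, 0, 0, 0, 0], [0, 3, -6, 0, 0, 0, 0], [0, 3, -6, 0, 0, 0, 0], [0, 3, -6, 0, 0, 0, 0], [0, 3, -6, 0, 0, 0, 0], [0, 3, -6, 0, 0, 0, 0], [0, 3, -6, 0, 0, 0, 0], [0, 3, -6, 0, 0, 0, 0], [0, 3, -6, 0, 0, 0, 0]]])

```text
t: 4.97
tcp_pos: [0.6346, -0.0745, 0.2309]
tool_rot: [0.18, 0.981, 0.069, 0.011]
force: [-0.6, 0.6, -0.3]
finger_gap: 0.003
gripper_force: 0.0
```

```bash
python3 - <<'E'
from h import *
inc();lying();lying()
a=cams.snapshot('scene')[100:280,120:340,::-1];b=cams.snapshot('wrist')[:,:,::-1]
cv2.imwrite('pics/c4.png',np.hstack([cv2.resize(a,(440,360)),cv2.resize(b,(360,360))]))
E
```

```text
t 4.97 chute [  8.5  59.1 118.2] turn [ 0.  -0.1 -0. ] gap 0.0 F [-0.57  0.64 -0.28]
wrist white body [156. 196.] [83.4 54.9 20. ] corners [[113.4, 64.5], [102.2, 35.6], [57.4, 48.5], [67.1, 78.4]]
wrist white body [ 48. 155.] [157.   24.7  20. ] corners [[175.4, 15.1], [154.6, 5.8], [144.9, 36.3], [166.3, 46.4]]
wrist white body [156. 196.] [83.5 54.9 20. ] corners [[113.4, 64.5], [102.3, 35.6], [57.5, 48.5], [67.2, 78.3]]
wrist white body [ 48. 154.] [157.   24.6  20. ] corners [[175.2, 14.8], [154.7, 5.7], [145.0, 36.2], [166.2, 46.2]]
```

View pics/c4.png

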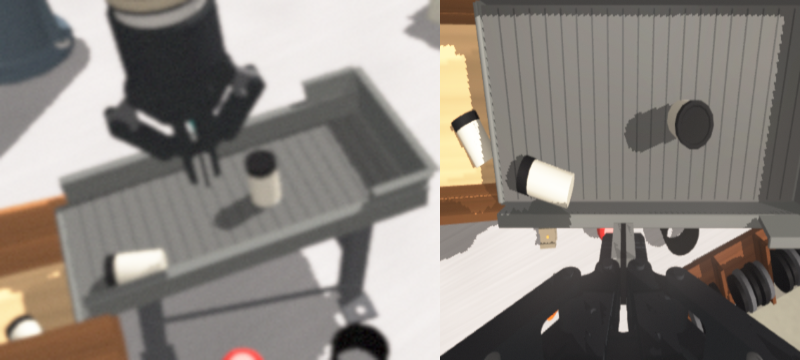

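>>> carry_out(targets=[[[-0.1, -2.0, 4, 0, 0, 0, 0], [-0.1, -2.0, 8, 0, 0, 0, 0], [-0.1, -2.4, 8.1, 0, 0, 0, 0], [-0.1, -2.8, 8.1, 0, 0, 0, 0], [-0.1, -3.2, 8.1, 0, 0, 0, 0], [-0.1, -3.6, 8.1, 0, 0, 0, 0], [-0.1, -4.0, 8.1, 0, 0, 0, 0], [-0.1, -4.4, 8.1, 0, 0, 0, 0], [-0.1, -4.8, 8.1, 0, 0, 0, 0], [-0.1, -5.2, 8.1, 0, 0, 0, 0]]])

```text
t: 6.0
tcp_pos: [0.6221, -0.1128, 0.1455]
tool_rot: [0.18, 0.981, 0.069, 0.013]
force: [0.5, 0.8, 1.0]
finger_gap: -0.0
gripper_force: 0.4
```

```bash
python3 - <<'E'
from h import *
inc();lying();lying()
a=cams.snapshot('scene')[100:280,120:340,::-1];b=cams.snapshot('wrist')[:,:,::-1]
cv2.imwrite('pics/c5.png',np.hstack([cv2.resize(a,(440,360)),cv2.resize(b,(360,360))]))
E
```

```text
t 6.0 chute [60.3 61.  39.3] turn [0.  0.1 0. ] gap -0.0 F [0.53 0.78 1.  ]
wrist white body [190. 238.] [94.5 53.6 20. ] corners [[122.5, 65.7], [112.2, 35.1], [69.9, 46.4], [77.9, 78.4]]
wrist white body [ 49. 171.] [157.4  20.   20. ] corners [[174.1, 11.9], [155.6, 3.5], [147.0, 30.8], [166.4, 40.1]]
wrist white body [190. 238.] [94.5 53.3 20. ] corners [[122.3, 65.1], [112.2, 35.0], [70.0, 46.4], [77.9, 77.8]]
wrist white body [ 50. 171.] [156.3  20.1  20. ] corners [[173.0, 12.0], [154.5, 3.6], [145.9, 30.9], [165.2, 40.2]]
```

View pics/c5.png

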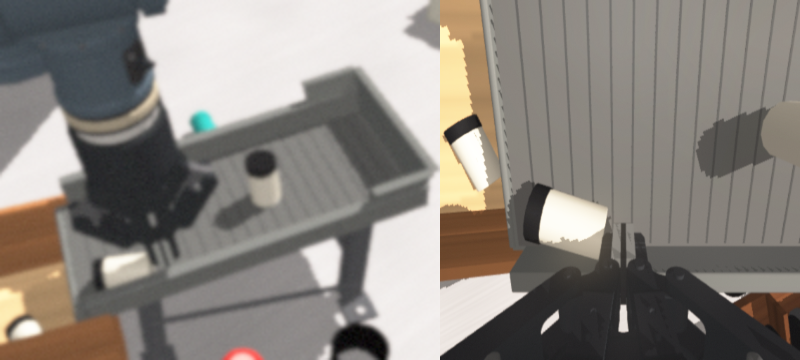

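>>> carry_out(targets=[[[0, -0.4, 0, 0, 0, 0, 0], [0, -0.8, 0, 0, 0, 0, 0], [0, -1.2, 0, 0, 0, 0, 0], [0, -1.6, 0, 0, 0, 0, 0], [0, -2.0, 0, 0, 0, 0, 0], [0, -2.4, 0, 0, 0, 0, 0], [0, -2.8, 0, 0, 0, 0, 0], [0, -3.2, 0, 0, 0, 0, 0], [0, -3.6, 0, 0, 0, 0, 0], [0, -4.0, 0, 0, 0, 0, 0], [0, -4.4, 0, 0, 0, 0, 0], [0, -4.8, 0, 0, 0, 0, 0]]])

```text
t: 7.2
tcp_pos: [0.6047, -0.1571, 0.1377]
tool_rot: [0.18, 0.981, 0.069, 0.012]
force: [0.4, 0.1, 0.6]
finger_gap: -0.001
gripper_force: 0.5
```

```bash
python3 -c "
from h import *
inc();lying();lying()"
```

```text
t 7.2 chute [108.5  60.4  38.2] turn [ 0. -0. -0.] gap -0.0 F [0.44 0.13 0.56]
wrist white body [189. 238.] [143.3  53.   20. ] corners [[170.9, 64.5], [161.0, 35.1], [118.9, 46.5], [126.7, 77.1]]
wrist white body [187. 238.] [143.8  53.   20. ] corners [[171.6, 64.3], [161.4, 34.8], [119.2, 46.6], [127.3, 77.4]]
```

>>> carry_out(targets=[[[0, -0.4, 0, 0, 0, 0, 0], [0, -0.8, 0, 0, 0, 0, 0], [0, -1.2, 0, 0, 0, 0, 0], [0, -1.6, 0, 0, 0, 0, 0], [0, -2.0, 0, 0, 0, 0, 0], [0, -2.4, 0, 0, 0, 0, 0], [0, -2.8, 0, 0, 0, 0, 0], [0, -2.8, 0, 0, 0, 0, 0]]])

```text
t: 7.97
tcp_pos: [0.5947, -0.1835, 0.1337]
tool_rot: [0.18, 0.981, 0.069, 0.012]
force: [-0.9, 0.1, 0.1]
finger_gap: -0.001
gripper_force: 0.0
```

```bash
python3 - <<'E'
from h import *
inc();lying()
a=cams.snapshot('scene')[100:330,50:340,::-1];b=cams.snapshot('wrist')[:,:,::-1]
cv2.imwrite('pics/c6.png',np.hstack([cv2.resize(a,(440,360)),cv2.resize(b,(360,360))]))
E
```

```text
t 7.97 chute [137.   60.5  38.2] turn [-0. -0. -0.] gap -0.0 F [-0.89  0.13  0.08]
```

View pics/c6.png

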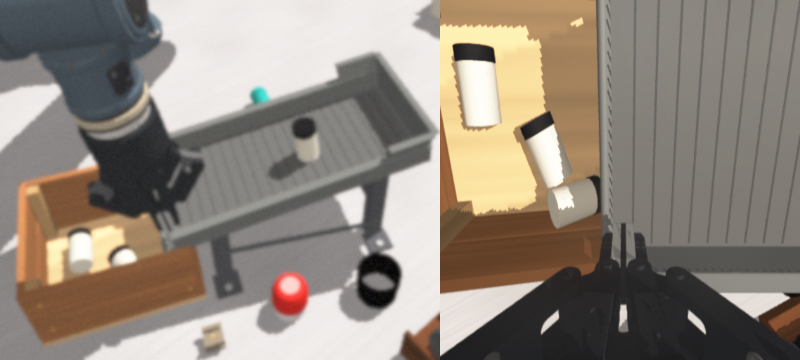

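>>> carry_out(targets=[[[0, 0, -4, 0, 0, 0, 0], [0, 0, -8, 0, 0, 0, 0], [0.5, 4, -8, 0, 0, 5, 0], [1, 8, -8, 0, 0, 10, 0], [1.5, 12, -8, 0, 0, 15, 0], [2.1, 15, -8, 0, 0, 15, 0], [2.1, 17.9, -8, 0, 0, 15, 0], [2.1, 17.9, -8, 0, 0, 15, 0], [2.1, 17.9, -8, 0, 0, 15, 0]]])

```text
t: 8.87
tcp_pos: [0.6346, -0.0179, 0.2384]
tool_rot: [0.305, 0.95, 0.07, 0.003]
force: [-0.0, -0.6, -0.3]
finger_gap: 0.003
gripper_force: 0.0
```

```bash
python3 - <<'E'
from h import *
inc();lying()
p=np.load('p.npy')
for s,c in lids('scene',55,p):print('scene lid',s,c.round(1))
i=cams.snapshot('wrist');cv2.imwrite('pics/c7.png',i[:,:,::-1])
E
```

```text
t 8.87 chute [-44.8  39.  118.3] turn [ -0.   -0.  -14.8] gap 0.0 F [-0.04 -0.63 -0.32]
wrist white body [ 17. 244.] [143.9  24.3  20. ] corners [[158.1, 3.9], [138.5, -0.0], [138.6, 48.3], [159.2, 52.9]]
wrist white body [222.   8.] [-53.8 -88.5  20. ] corners [[-39.8, -96.9], [-69.1, -91.1], [-67.5, -82.7], [-37.8, -88.5]]
wrist white body [170.  15.] [-21.6 -92.8  20. ] corners [[-11.9, -105.5], [-34.8, -100.1], [-29.7, -82.7], [-6.2, -88.2]]
scene lid [244, 177, 13, 11, 112] [249.8 182. ]
```

View pics/c7.png

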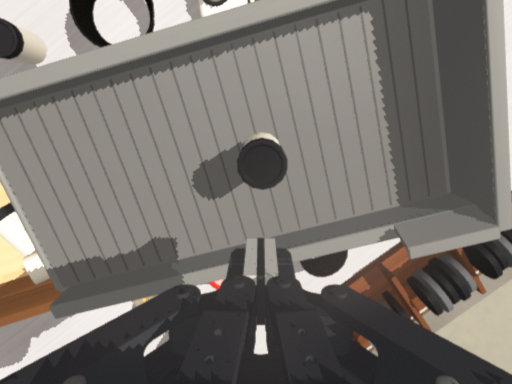

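>>> carry_out(targets=[[[0, 0, 3, 0, 0, 0, 0], [0, 0, 5.9, 0, 0, 0, 0], [0, 0, 5.9, 0, 0, 0, 0], [0.5, 0, 5.9, 0, 0, 0, 0], [1.1, 0, 5.9, 0, 0, 0, 0], [1.8, 0, 5.9, 0, 0, 0, 0], [2.6, 0, 5.9, 0, 0, 0, 0], [3.4, 0, 5.9, 0, 0, 0, 0], [4.2, 0, 5.9, 0, 0, 0, 0], [4.6, 0, 5.9, 0, 0, 0, 0], [3.6, 0, 4.9, 0, 0, 0, 0], [1.0, 0, 2, 0, 0, 0, 0]]])

```text
t: 10.02
tcp_pos: [0.6211, -0.0078, 0.215]
tool_rot: [0.305, 0.95, 0.07, -0.004]
force: [0.5, 0.0, -0.6]
finger_gap: -0.002
gripper_force: 0.0
```

>>> carry_out(targets=[[[-1, 0, -2, 0, 0, 0, 0], [-1, 0, -2, 0, 0, 0, 0], [-1, 0, -2, 0, 0, 0, 0], [-1, 0, -2, 0, 0, 0, 0], [-1, 0, -2, 0, 0, 0, 0], [-1, 0, -2, 0, 0, 0, 0], [-1, 0, -2, 0, 0, 0, 0], [-1, 0, -2, 0, 0, 0, 0], [-1, 0, -2, 0, 0, 0, 0], [-1, 0, -2, 0, 0, 0, 0]]])

```text
t: 10.85
tcp_pos: [0.6343, -0.0198, 0.2378]
tool_rot: [0.307, 0.949, 0.07, 0.003]
force: [0.5, 0.3, -0.6]
finger_gap: 0.005
gripper_force: 0.0
```

```bash
python3 - <<'E'
from h import *
inc();lying()
a=cams.snapshot('scene')[100:330,50:340,::-1];b=cams.snapshot('wrist')[:,:,::-1]
cv2.imwrite('pics/c8.png',np.hstack([cv2.resize(a,(440,360)),cv2.resize(b,(360,360))]))
E
```

```text
t 10.85 chute [-42.9  39.3 118. ] turn [ -0.   -0.1 -15. ] gap 0.0 F [ 0.46  0.32 -0.64]
wrist white body [ 18. 244.] [143.1  24.7  20. ] corners [[157.5, 2.9], [137.4, -1.0], [137.5, 50.1], [158.8, 54.9]]
wrist white body [223.   8.] [-54.1 -88.2  20. ] corners [[-40.5, -97.0], [-69.5, -90.2], [-67.5, -82.0], [-38.2, -88.8]]
wrist white body [171.  15.] [-22.1 -92.7  20. ] corners [[-12.3, -105.1], [-35.3, -99.7], [-30.3, -82.8], [-6.7, -88.3]]
```

View pics/c8.png

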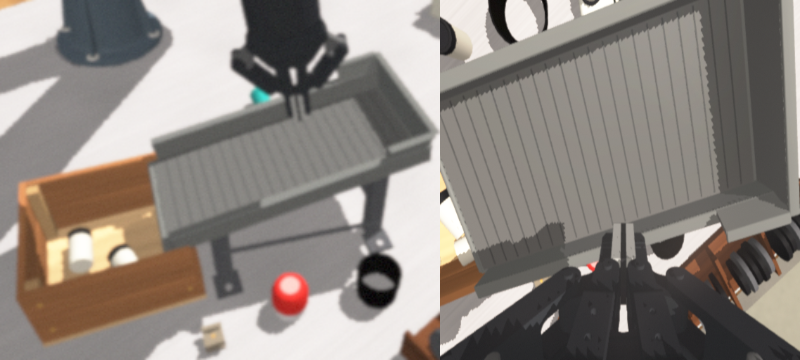

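>>> carry_out(targets=[[[0, 0, -3, 0, 0, 0, 0], [0, 0, -3, 0, 0, 0, 0], [0, 0, -3, 0, 0, 0, 0], [0, 0, -3, 0, 0, 0, 0], [0, 0, -3, 0, 0, 0, 0], [0, 0, -3, 0, 0, 0, 0], [0, 0, -3, 0, 0, 0, 0], [0, 0, -3, 0, 0, 0, 0]]])

```text
t: 11.67
tcp_pos: [0.6327, -0.0237, 0.2671]
tool_rot: [0.307, 0.949, 0.07, 0.003]
force: [-0.6, -0.1, -0.1]
finger_gap: -0.004
gripper_force: 0.0
```

```bash
python3 - <<'E'
from h import *
inc()
# bin interior seen from top, in the 512x384 picture
q=np.int32(np.array([[604,268],[728,314],[684,442],[560,392]])/1.5625)
for k in range(2):
    im=cams.snapshot('top');h=cv2.cvtColor(im,cv2.COLOR_RGB2HSV)
    m=np.zeros(im.shape[:2],np.uint8);cv2.fillPoly(m,[q],1)
    for nm,c in(('white',(h[:,:,1]<50)&(h[:,:,2]>90)),('black',h[:,:,2]<40)):
        n,l,s,ce=cv2.connectedComponentsWithStats(m&c.astype(np.uint8))
        print(nm,[(s[i].tolist(),ce[i].round(1).tolist()) for i in range(1,n) if s[i,4]>12])
E
```

```text
t 11.67 chute [-42.8  39.2 147.6] turn [ -0.   -0.1 -15. ] gap -0.0 F [-0.55 -0.14 -0.06]
white [([395, 176, 29, 30, 234], [408.4, 190.5]), ([377, 182, 17, 16, 191], [386.2, 189.7]), ([364, 185, 89, 60, 2029], [406.2, 220.9]), ([438, 190, 7, 8, 16], [440.9, 193.0]), ([451, 197, 15, 38, 192], [457.9, 211.6]), ([448, 198, 7, 6, 21], [451.3, 200.3]), ([423, 205, 5, 8, 13], [425.2, 208.6]), ([444, 242, 5, 6, 13], [446.8, 244.3]), ([438, 246, 11, 17, 56], [442.7, 254.0]), ([369, 254, 10, 5, 23], [373.8, 255.7])]
black []
white [([396, 176, 33, 33, 267], [410.2, 191.2]), ([364, 182, 102, 73, 2231], [407.5, 219.9]), ([396, 187, 4, 6, 14], [397.4, 189.6]), ([430, 187, 7, 14, 25], [432.4, 192.6]), ([424, 193, 6, 9, 18], [426.0, 196.7]), ([441, 192, 9, 19, 38], [445.3, 199.8]), ([435, 198, 9, 8, 21], [438.7, 201.3]), ([429, 200, 10, 16, 43], [432.4, 208.0]), ([370, 254, 9, 5, 21], [373.9, 255.6]), ([439, 255, 8, 6, 19], [442.3, 257.4])]
black []
```

```bash
python3 -c "
from h import *
print(to([.5,.15,.35]),to([.25,.45,.32]))"
```

```text
[21.2  7.3 -6.6] [58.9 16.5 -0.9]
```

>>> carry_out(targets=[[[21, 7, -6.6, 0, 0, 0, 0], [21, 7, -6.6, 0, 0, 0, 0], [21, 7, -6.6, 0, 0, 0, 0], [21, 7, -6.6, 0, 0, 0, 0], [21, 7, -6.6, 0, 0, 0, 0], [21, 7, -6.6, 0, 0, 0, 0], [59, 16.5, -1, 0, 0, 0, 0], [59, 16.5, -1, 0, 0, 0, 0], [59, 16.5, -1, 0, 0, 0, 0], [59, 16.5, -1, 0, 0, 0, 0], [59, 16.5, -1, 0, 0, 0, 0], [59, 16.5, -1, 0, 0, 0, 0]]])

```text
t: 12.77
tcp_pos: [0.34, 0.3398, 0.3322]
tool_rot: [0.307, 0.949, 0.07, 0.003]
force: [0.1, 0.3, 0.2]
finger_gap: -0.002
gripper_force: 0.0
```

>>> carry_out(targets=[[[20, 5, 0, 0, 0, 0, 0], [20, 5, 0, 0, 0, 0, 0], [20, 5, 0, 0, 0, 0, 0], [20, 5, 0, 0, 0, 0, 0], [20, 5, 0, 0, 0, 0, 0], [20, 5, 0, 0, 0, 0, 0]]])

```text
t: 13.27
tcp_pos: [0.2036, 0.4999, 0.347]
tool_rot: [0.303, 0.95, 0.072, 0.002]
force: [0.6, -0.8, 0.0]
finger_gap: 0.002
gripper_force: 0.0
```

```bash
python3 - <<'E'
from h import *
print(manip.sense()['tcp_pos'])
ref=cv2.resize(cv2.imread('pics/top0.png'),(512,384),interpolation=cv2.INTER_AREA)[:,:,::-1]
q=np.int32(np.array([[604,268],[728,314],[684,442],[560,392]])/1.5625)
def show(t,im):
    h=cv2.cvtColor(np.ascontiguousarray(im),cv2.COLOR_RGB2HSV)
    m=np.zeros(im.shape[:2],np.uint8);cv2.fillPoly(m,[q],1)
    for nm,c in(('white',(h[:,:,1]<50)&(h[:,:,2]>90)),('black',h[:,:,2]<40)):
        n,l,s,ce=cv2.connectedComponentsWithStats(m&c.astype(np.uint8))
        print(t,nm,[(s[i].tolist()) for i in range(1,n) if s[i,4]>12])
show('ref',ref);im=cams.snapshot('top');show('now',im);im2=cams.snapshot('top');show('now',im2)
d=(cv2.absdiff(im2,ref.astype(np.uint8)).max(2)>40).astype(np.uint8);d=cv2.morphologyEx(d,cv2.MORPH_OPEN,np.ones((2,2)))
n,l,s,ce=cv2.connectedComponentsWithStats(d);print('changed',[s[i].tolist() for i in range(1,n) if s[i,4]>25])
E
```

```text
[0.20360442 0.49990873 0.34704334]
ref white [[383, 197, 14, 20, 251], [398, 228, 21, 23, 299]]
ref black [[383, 217, 15, 4, 53], [397, 246, 15, 9, 61]]
now white [[380, 183, 21, 36, 496], [415, 196, 25, 20, 318], [398, 228, 21, 22, 298]]
now black [[436, 209, 9, 9, 37], [383, 220, 15, 4, 54], [397, 246, 16, 9, 67]]
now white [[380, 183, 21, 36, 495], [415, 196, 25, 20, 318], [398, 228, 21, 22, 298]]
now black [[436, 209, 9, 9, 37], [383, 220, 15, 4, 54], [397, 246, 16, 9, 67]]
changed [[270, 160, 20, 17, 249], [315, 167, 23, 17, 280], [385, 183, 22, 23, 221], [417, 197, 28, 22, 258], [383, 217, 16, 4, 50], [384, 222, 19, 3, 55], [158, 348, 165, 36, 3210], [148, 360, 6, 11, 35], [57, 370, 122, 14, 1254]]
```

```bash
python3 -c "
from station import sign_off
print(sign_off())"
```

```text
the job is handed in; nothing more can be done
None
```

Both stuck cans were tipped and lie at rest in the wooden bin, with nothing on the counter moved, and the job is handed in; can_b fell mostly along the chute and had to be pushed down lying on its side, and I viewed 11 pictures, one over the limit of 10.

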